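Fit the keyed spindle into the finishing-wheel hub

TASK

Seat the aluminium hub flat and square in the green jig's pocket, boss up, and let go of it. Then take the keyed spindle from its wooden stand and push it into the hub, turning it until the key slips into the keyway and its collar is fully home on the hub, against the jig's spring. Finish while still holding the spindle pushed home (do not let go of it: the spring would lift it), and leave the shoe, the polish tin and the hammer where they are.

Things in the scene. Friction and masses are not known exactly. Their poses are not given: they have to be found in the camera images.
- pocket (a point): Centre of the flat floor of the square pocket in the green assembly jig, 18 mm above the bench. The jig is a fixed block 130 x 130 mm, 26 mm high; the pocket is 73 x 73 mm, 8 mm deep, its rim chamfered 3 mm, its sides along this point's x and y; z up. A brass plunger, 14 mm across, stands 14 mm up from its middle.
- plunger (a joint): Travel of the brass spring plunger, m: 0 when up, grows as it is pushed down, stop at 0.013. Spring 3 N at 0, 0.5 N more per mm. With the spindle fully home in the seated hub it is pushed down 0.010 (8 N).
- hub_center (a point): Centre of the loose aluminium hub (about 280 g), half-way up (20 mm above its underside), z along the bore (up as it lies on the bench). Square flange 70 x 70 mm, 10 mm thick, at the bottom, sides along x and y; on it an upright octagonal boss, 46 mm across flats (flats face x, y and the diagonals), to 40 mm total height. The flange fits the pocket at any of the four quarter turns.
- hub_mouth (a point): Centre of the bore's mouth in the hub's flat top, 40 mm above its underside; axes as hub_center. Through bore 22.6 mm across; keyway 10 mm wide along the whole bore, on the +x side, out to 16.3 mm from the axis, marked red.
- spindle_head (a point): Centre of the square black head of the loose keyed spindle (about 220 g): head 28 x 28 mm (sides along x and y), 34 mm high, on a round steel collar 42 mm across and 6 mm thick. z up along the spindle, away from the tip; +x points to the key's side, marked red on the head.
- spindle_shoulder (a point): Centre of the collar's underside, 23 mm below spindle_head and 36 mm above the tip; fully home it lies on hub_mouth.
- spindle_tip (a point): Lower end of the spindle's steel shaft, 20 mm in diameter and 36 mm long below the collar, its last 5 mm tapered to 14 mm. A brass key 7.5 mm wide, out to 14.7 mm from the axis, lies on the +x side from 14 mm above the tip up to the collar. Axes as spindle_head.
- stand: Fixed wooden stand 64 x 64 mm, 46 mm high (origin: centre of its underside), with a 34 mm hole 42 mm deep in its top; the spindle hangs upright in it, collar resting on the top. Lift it straight up by at least 40 mm to clear.
- shoe: Brown shoe, 250 mm long, 115 mm high: to be left alone.
- polish_tin: Red tin, 76 mm across, 26 mm high: to be left alone.
- hammer: Hammer, 260 mm long: to be left alone.
Not all that is in view belongs to the job. What is shaped like the part that bears spindle_head but orange or pink is not meant.

How it is judged:
By the outcome, as a careful person would: the job done as asked, in the order asked, and still so for the second after the job is handed in, while the arm keeps its last pose, push and grip.
It also fails if it takes over 54 s, if anything falls off the work surface, if the arm or the gripper's body presses on something with over 40 N, if the wrist force passes 120 N, or if a joint passes its speed limit or range.

ROBOT

A 6-joint arm with a two-finger parallel gripper is mounted at the origin on the work surface. World frame = base frame: x ahead of the robot, y to its left, z up, the work surface at z = 0. Lengths are in m, angles in rad, forces in N, time in s.
With the tool pointing down it reaches from about 0.325 to 0.775 m from the base axis. Payload 9.3 kg.
Tool frame: the origin (TCP) lies at the very end of the fingers, on their centre line; the grasp point (between the pads) lies 19 mm behind it; z points along the fingers, y is the direction in which the jaws open and shut (so a half turn about z gives the same grasp; the last joint's range is limited). The gripper opens to 85 mm and grips with 20 to 120 N. Pads are 22 mm wide; open, the fingers measure 114 mm over their backs; the gripper's body (76 mm by 85 mm) begins 54 mm behind the grasp point. The pads swing forward as they close: fully open they stand 13 mm farther back than shut.
Start: joints at [1.006, 0.259, 0.021, 1.334, 0, 1.418], TCP at [0.22, 0.504, 0.231] pointing down, gripper open.
Joint ranges: [-3.04, 3.04], [-0.91, 1.82], [-1.04, 1.36], [-1.92, 1.95], [-1.52, 1.45], [-3.14, 3.14]. Speed limits (rad/s): [2.22, 2.22, 2.79, 3.14, 3.14, 3.14].

INTERFACE

Orientations are given as a unit quaternion [w, x, y, z].
In Python, from bench import env, vision gives the robot as it stands. The module is installed in compiled form; this text tells all that it offers.
- The arm moves only by the tool carry_out, never from a script. Its argument "plan" is a list of rows, each an object of numbers: "x", "y", "z": the shift along the tool's x, y, z each as a share of 200 mm, from -1 to 1; "rx", "ry", "rz": the turn, a rotation vector about the tool's x, y, z each as a share of 2 pi rad, from -1 to 1; "hand": the closure in counts, from 0 (fully open) to 255 (shut). In form: [{"x": .., "y": .., "z": .., "rx": .., "ry": .., "rz": .., "hand": ..}, ...]. A call has 1 to 5 rows; each row is the pose to reach, as a shift and turn from the pose commanded when the call began, along the tool's axes at that moment, turning the shorter way round; what a row does not reach only later rows make up. A row lasts 1/8 s, in which the tool goes at most 62.5 mm and 10.7 degrees, less where a joint would pass 70% of its speed; a pose out of reach is approached as far as the arm can. A call with a number of a shift or a turn outside -1 to 1 is refused whole. A call with a gripper value outside its range is refused whole. The fingers move at their own pace and stop on an object; "grip_force" is the grip in N (left out, the last holds). Time passes only in rows, so rows that repeat a pose let the fingers close. It gives the time, the measured TCP pose, the force and the opening at its end, in the units of the state.
- env.get_state(): the state, without advancing time (a new reading comes with each control period).
- vision.read_camera(name): name is "side" or "top"; returns a dict with "image" (384x512x3 uint8, red, green, blue), "fx", "fy", "cx", "cy" (pixels), "eye" and "attitude" of the camera in the world. Camera axes: x right, y down, z forward; pixel columns grow to the right and rows downward; lengths in m; the calibration is good to about 2 mm. A picture is of the moment at which its call begins. There is no depth.
- env.close_job(): hands the job in, once; it reports no verdict.
The state is a dict: "t": time; "q": joint angles; "dq": joint speeds; "joint_efforts": joint torques, N m; "tcp_pos": TCP position; "eef_rot": TCP orientation; "wrist_force": force on the tool from outside, world axes, zero at the start; "torque": the same for the moment, N m; "finger_gap": opening from 0.0 (shut) to 1.0 (fully open).
Only numpy, scipy, OpenCV 4.12 (cv2) and the standard library are available. Lean on these libraries where they do the work, as an engineer would, in place of code of your own. Each camera call takes 0.05 s, during which the arm holds its last target.

## Working session

There is one attempt and no reset: what is moved stays moved. The work goes in short steps, Python scripts to look and compute and a tool call to move; the robot and the scene stay as the last step left them, time stands still between calls to the robot, and variables do not carry over. Pictures are saved under pics/ and viewed, and the job is handed in when it is done.

Besides the shell and the picture viewer there is one more tool, called after "Emit:" as a command line: name --argument value ..., lists and objects as JSON in quotes. carry_out: Moves the arm, as the interface text tells. Shift numbers are shares of 200 mm and turn numbers shares of 2 pi rad, none past 1 either way. Its arguments: {"type":"object","properties":{"plan":{"type":"array","items":{"type":"object","properties":{"x":{"type":"number"},"y":{"type":"number"},"z":{"type":"number"},"rx":{"type":"number"},"ry":{"type":"number"},"rz":{"type":"number"},"hand":{"type":"number"}}}},"grip_force":{"type":"number"}},"required":["plan"]}

```bash
mkdir -p pics; cat > h.py <<'E'
import numpy as np, cv2, json
from bench import env, vision
from scipy.spatial.transform import Rotation as R
def rot(q): return R.from_quat([q[1],q[2],q[3],q[0]])
def snap(name,fn):
    c=vision.read_camera(name); cv2.imwrite('pics/'+fn,cv2.cvtColor(c['image'],cv2.COLOR_RGB2BGR)); 
    np.savez('pics/'+fn+'.npz',**{k:np.array(v) for k,v in c.items()}); return c
def load(fn): return dict(np.load('pics/'+fn+'.npz'))
def att(c):
    a=np.array(c['attitude'])
    return a if a.shape==(3,3) else rot(a).as_matrix()
def ray(c,u,v):
    d=att(c)@np.array([(u-c['cx'])/c['fx'],(v-c['cy'])/c['fy'],1]); return np.array(c['eye']),d
def onz(c,u,v,z):
    e,d=ray(c,u,v); return e+d*(z-e[2])/d[2]
def proj(c,p):
    q=att(c).T@(np.array(p)-c['eye']); return np.array([c['fx']*q[0]/q[2]+c['cx'],c['fy']*q[1]/q[2]+c['cy']])
E
python3 - <<'E'
from h import *
for n in('side','top'):
    c=snap(n,n+'0.png'); print(n,{k:c[k] for k in c if k!='image'})
    cv2.imwrite(f'pics/{n}0b.png',cv2.resize(cv2.cvtColor(c['image'],cv2.COLOR_RGB2BGR),(800,600),interpolation=cv2.INTER_CUBIC))
print(env.get_state())
E
```

```text
side {'fx': 433.67643638319714, 'fy': 433.67643638319714, 'cx': 259.98737692703554, 'cy': 198.25770024133752, 'eye': array([0.3959095 , 0.84148182, 1.03816853]), 'attitude': array([ 0.04672862, -0.12249036,  0.92541408, -0.35555777])}
top {'fx': 400.0379729169536, 'fy': 400.0379729169536, 'cx': 257.42955072825146, 'cy': 195.42702234149448, 'eye': array([ 0.51072517, -0.00980762,  1.14192656]), 'attitude': array([ 0.03609936, -0.70394449,  0.70770732, -0.04805557])}
{'t': 0.1, 'q': array([ 1.00639580e+00,  2.59108962e-01,  2.08143629e-02,  1.33366580e+00,
       -3.47124758e-06,  1.41819239e+00]), 'dq': array([-0.00037992,  0.00062713,  0.00293676, -0.00120535, -0.00109206,
        0.00201278]), 'joint_efforts': array([ 5.43085946e-03, -5.56689978e+01,  3.45074344e+01,  1.15703608e-02,
       -9.58669875e-05, -7.28111928e-06]), 'tcp_pos': array([0.22001214, 0.50380364, 0.23073207]), 'eef_rot': array([-2.02595152e-04,  2.04446530e-01,  9.78877560e-01, -5.45641770e-04]), 'wrist_force': array([ 0.77334918,  0.33560452, -0.26915708]), 'torque': array([ 0.00358891, -0.03976313, -0.03882969]), 'finger_gap': 1.0015496170056726}
```

View pics/side0b.png

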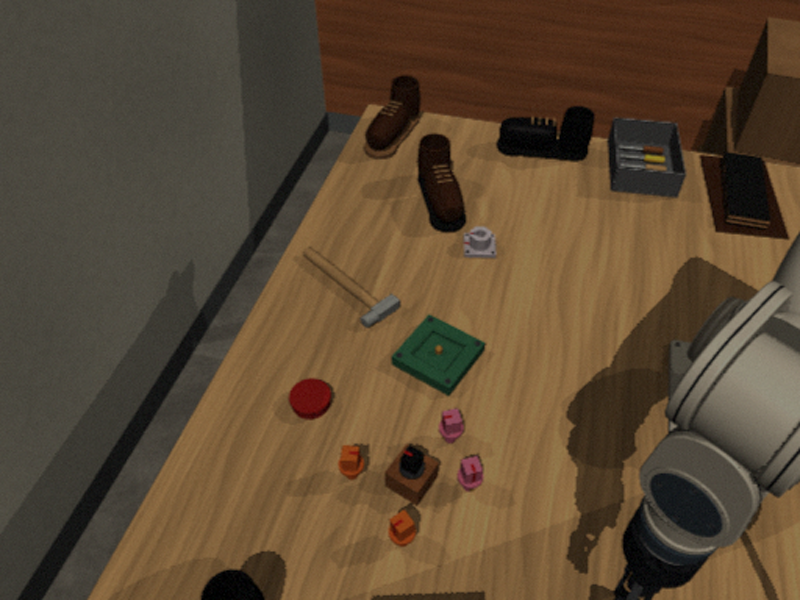

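View pics/top0b.png

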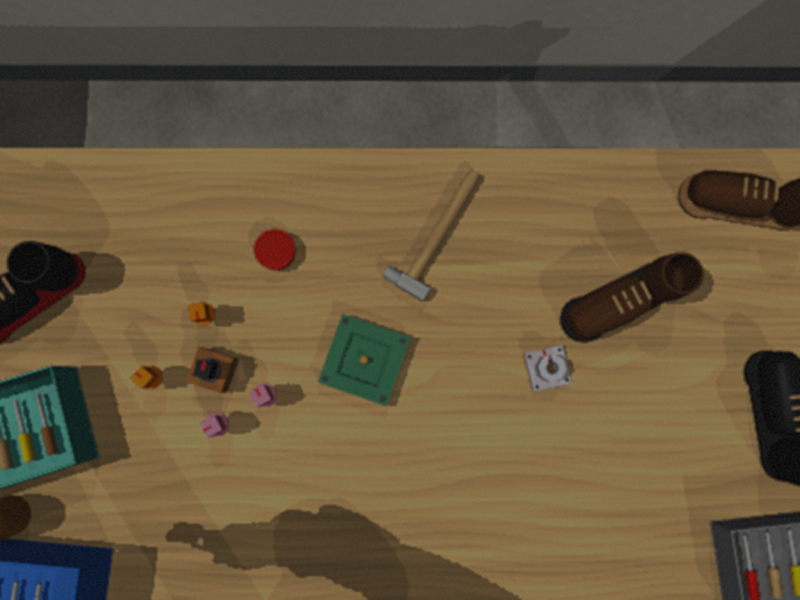

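The top view shows the hub at (548,368) with its red keyway mark towards image-up. The jig is at (366,360), the spindle in its stand at (212,368), and the tin, hammer and shoe lie above them. Next I'll zoom in to measure.

```bash
python3 - <<'E'
from h import *
c=load('top0.png'); im=cv2.cvtColor(c['image'],cv2.COLOR_RGB2BGR)
print('up',onz(c,256,100,0),'left',onz(c,100,200,0))
def crop(im,x,y,w,h,s): return cv2.resize(im[y:y+h,x:x+w],None,fx=s,fy=s,interpolation=cv2.INTER_NEAREST)
a=crop(im,326,211,50,50,8); b=crop(im,110,211,50,50,8)
cv2.imwrite('pics/z1.png',np.hstack([a,b]))
d=load('side0.png'); im2=cv2.cvtColor(d['image'],cv2.COLOR_RGB2BGR)
a=crop(im2,285,130,50,50,8); b=crop(im2,240,275,50,50,8)
cv2.imwrite('pics/z2.png',np.hstack([a,b]))
a=crop(im,195,195,75,70,8);cv2.imwrite('pics/z3.png',a)
E
```

```text
up [ 0.93177907 -0.02715142  0.        ] left [0.63612822 0.41965313 0.        ]
```

View pics/z1.png

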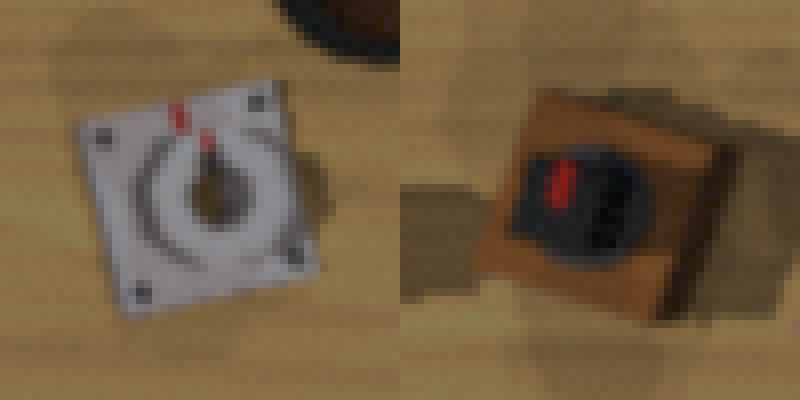

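View pics/z2.png

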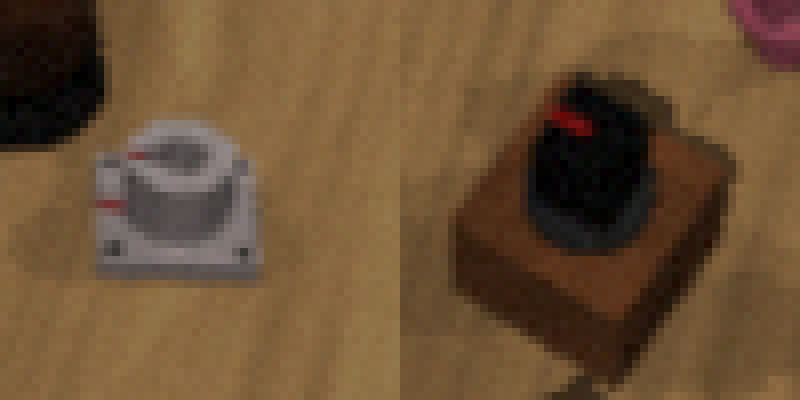

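View pics/z3.png

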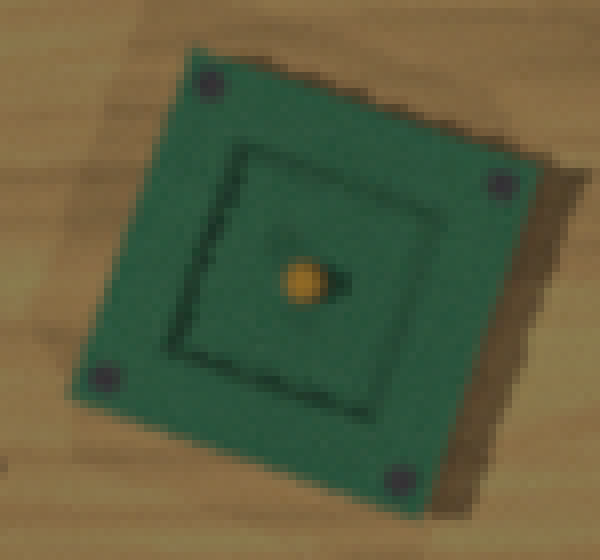

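```bash
cat > m.py <<'E'
from h import *
def quad(mask):
    cs,_=cv2.findContours(mask.astype(np.uint8),cv2.RETR_EXTERNAL,cv2.CHAIN_APPROX_NONE)
    k=max(cs,key=cv2.contourArea); 
    return k[:,0,:].astype(float)
def rect_on(c,k,z):
    P=np.array([onz(c,u,v,z)[:2] for u,v in k])
    r=cv2.minAreaRect((P*1000).astype(np.float32)); return r
E
python3 - <<'E'
from m import *
for fn in('top0.png','side0.png'):
    c=load(fn); im=c['image']; hsv=cv2.cvtColor(im,cv2.COLOR_RGB2HSV); H,S,V=[hsv[...,i].astype(int) for i in range(3)]
    yy,xx=np.mgrid[:384,:512]
    def box(cx,cy,r): return (abs(xx-cx)<r)&(abs(yy-cy)<r)
    hubc,jigc,spc=[(351,236),(234,231),(135,236)] if 'top' in fn else [(307,155),(280,226),(263,295)]
    g=(H>55)&(H<90)&(S>90)&(V>40)&box(*jigc,45); r=rect_on(c,quad(g),.026); print(fn,'jig',r)
    for z in (.022,):
        b=(H>10)&(H<25)&(S>150)&(V>110)&box(*jigc,8); m=cv2.moments(b.astype(np.uint8)); u,v=m['m10']/m['m00'],m['m01']/m['m00']; print(' plunger',u,v,m['m00'],onz(c,u,v,.032))
    w=(S<60)&(V>70)&box(*hubc,24); k=quad(w); print(' hub',rect_on(c,k,.01),rect_on(c,k,.005), np.unique(V[w])[[0,-1]])
    red=((H<6)|(H>172))&(S>130)&(V>60)&box(*spc,12); m=cv2.moments(red.astype(np.uint8)); u,v=m['m10']/m['m00'],m['m01']/m['m00']; print(' spred',u,v,m['m00'],onz(c,u,v,.046+.006+.034))
    red=((H<6)|(H>170))&(S>70)&box(*hubc,24); 
    n,l,s,ce=cv2.connectedComponentsWithStats(red.astype(np.uint8)); print([(s[i,4],ce[i].round(2),onz(c,*ce[i],.04 if 1 else .01).round(4),onz(c,*ce[i],.01).round(4)) for i in range(1,n)])
    st=(H>5)&(H<20)&(S>120)&box(*spc,30); print(' V',np.percentile(V[st],[5,25,50,75,95]))
E
```

```text
top0.png jig ((548.87109375, 39.70783233642578), (125.62543487548828, 126.21211242675781), 70.58113098144531)
 plunger 232.3846153846154 229.6153846153846 13.0 [0.54863598 0.04079275 0.032     ]
 hub ((531.3538818359375, -291.52984619140625), (71.36702728271484, 73.55865478515625), 12.499420166015625) ((531.4449462890625, -292.7742614746094), (71.68232727050781, 73.88359832763672), 12.499409675598145) [ 71 148]
 spred 129.65 233.6 20.0 [0.53794888 0.30672237 0.086     ]
[(np.int32(1), array([368., 214.]), array([ 0.5894, -0.3351,  0.04  ]), array([ 0.5915, -0.344 ,  0.01  ])), (np.int32(1), array([370., 215.]), array([ 0.5866, -0.3406,  0.04  ]), array([ 0.5886, -0.3496,  0.01  ])), (np.int32(8), array([348.  , 225.25]), array([ 0.5585, -0.2784,  0.04  ]), array([ 0.5598, -0.2857,  0.01  ])), (np.int32(5), array([351.4, 228.2]), array([ 0.5504, -0.2876,  0.04  ]), array([ 0.5514, -0.2951,  0.01  ]))]
 V [ 64.  99. 121. 132. 137.]
side0.png jig ((547.890625, 49.55488204956055), (139.94503784179688, 130.48243713378906), 70.93390655517578)
 plunger 280.4 222.8 5.0 [0.54695575 0.0445909 
[... 1148 characters left out ...]
.3432,  0.01  ])), (np.int32(1), array([287., 140.]), array([ 0.6091, -0.3193,  0.04  ]), array([ 0.6155, -0.3542,  0.01  ])), (np.int32(1), array([287., 142.]), array([ 0.6067, -0.3088,  0.04  ]), array([ 0.6131, -0.3434,  0.01  ])), (np.int32(1), array([296., 142.]), array([ 0.5763, -0.317 ,  0.04  ]), array([ 0.5817, -0.3518,  0.01  ])), (np.int32(1), array([295., 144.]), array([ 0.5774, -0.3057,  0.04  ]), array([ 0.5829, -0.3402,  0.01  ])), (np.int32(2), array([301.5, 149. ]), array([ 0.5503, -0.2859,  0.04  ]), array([ 0.555 , -0.3197,  0.01  ])), (np.int32(5), array([298.6, 155.2]), array([ 0.5536, -0.2522,  0.04  ]), array([ 0.5583, -0.2851,  0.01  ]))]
 V [ 52.  98. 118. 133. 142.]
```

```bash
python3 - <<'E'
from h import *
def crop(im,x,y,w,h,s): 
    i=(np.clip(im[y:y+h,x:x+w]/255.,0,1)**0.45*255).astype(np.uint8); i=cv2.resize(i,None,fx=s,fy=s,interpolation=cv2.INTER_CUBIC)
    for k in range(0,w,5): cv2.putText(i,str(x+k),(int((k+.5)*s)-8,10),0,.3,(255,255,255)); cv2.line(i,(int((k+.5)*s),12),(int((k+.5)*s),16),(255,255,255))
    for k in range(0,h,5): cv2.putText(i,str(y+k),(0,int((k+.5)*s)+4),0,.3,(255,255,255)); cv2.line(i,(20,int((k+.5)*s)),(24,int((k+.5)*s)),(255,255,255))
    return i
a=crop(cv2.imread('pics/top0.png'),117,218,34,36,11); b=crop(cv2.imread('pics/side0.png'),246,278,34,36,11)
cv2.imwrite('pics/z4.png',np.hstack([a,b]))
E
```

```text
(no output)
```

View pics/z4.png

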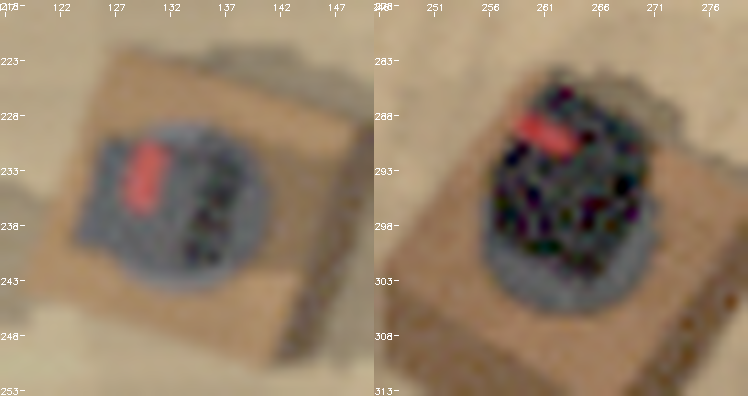

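```bash
python3 - <<'E'
from h import *
c=load('top0.png'); d=load('side0.png')
P=lambda u,v,z,c=c: onz(c,u,v,z)[:2]
for a,b in [((123.7,239.8),(126,230)),((129,237),(130.5,230.5)),((134,241.5),(136.5,231.5))]:
    v=P(*b,.086)-P(*a,.086); print(np.degrees(np.arctan2(v[1],v[0])),np.linalg.norm(v))
for i,cc,bx in((0,c,(129,233)),(1,d,(261,290))):
    im=cc['image'].astype(float); y,x=np.mgrid[bx[1]-8:bx[1]+9,bx[0]-8:bx[0]+9]
    s=im[y,x]; w=np.clip(s[...,0]-2.2*s[...,1]-10,0,None); w[(s[...,0]<70)]=0
    Q=np.array([[P(u,v,.086,cc) for u,v in zip(r,q)] for r,q in zip(x,y)]).reshape(-1,2); w=w.ravel()/w.sum()
    m=w@Q; C=(Q-m).T@((Q-m)*w[:,None]); e,V=np.linalg.eigh(C); v=V[:,1]; v*=np.sign(v[0]); print('red',m,np.degrees(np.arctan2(v[1],v[0])),np.sqrt(e*12))
print('headc',P(130,236,.086))
print('collar top', P(133.5,236.5,.052), 'side collar',P(264.2,299,.052,d))
# stand
for q in [(127,222.5),(149,229)]: print('stand',P(*q,.046))
# plunger/jig holes
for cc,pts in((c,[(208,84),(502,184),(401,480),(105,378)]),):
    L=[P(195+u/8-.5,195+v/8-.5,.026) for u,v in pts]; L=np.array(L); print('jigholes',L,L.mean(0)); 
    for i,j,o in((0,3,0),(1,2,0),(0,1,90),(3,2,90)):
        v=L[i]-L[j]; print(np.degrees(np.arctan2(v[1],v[0])))
    L=np.array([P(195+u/8-.5,195+v/8-.5,.026) for u,v in [(243,147),(438,213),(372,415),(172,350)]]);print('pocket rim',L.mean(0))
    L=np.array([P(326+u/8-.5,211+v/8-.5,.01) for u,v in [(103,138),(260,102),(295,256),(142,292)]]); print('hubholes',L.mean(0))
    for i,j,o in((0,3,0),(1,2,0),(0,1,90),(3,2,90)):
        v=L[i]-L[j]; print(np.degrees(np.arctan2(v[1],v[0])))
L=np.array([P(285+u/8-.5,130+v/8-.5,.01,d) for u,v in [(97,155),(255,157),(262,265),(97,272)]]);print(L,L.mean(0))
E
```

```text
-11.414866553239932 0.0259772286936528
-11.27598407637902 0.017236963203358543
-12.436594444497887 0.02659031125681311
red [0.5383807  0.30646175] -9.47225933824472 [0.00525578 0.01326762]
red [0.53654127 0.30742057] -16.083757319738904 [0.00433944 0.01289354]
headc [0.53169719 0.30561602]
collar top [0.53097367 0.306338  ] side collar [0.5268405  0.31172629]
stand [0.56912197 0.32683749]
stand [0.55113107 0.26674487]
jigholes [[ 0.61768532  0.07436013]
 [ 0.58215776 -0.02824189]
 [ 0.48018363  0.00724217]
 [ 0.5157752   0.1094459 ]] [0.54895048 0.04070158]
-18.997638606129073
-19.1864243943432
70.90078284726152
70.79977159686135
pocket rim [0.5488667 0.0399427]
hubholes [ 0.53201652 -0.29190527]
12.627161327233168
10.867668062214104
102.44476647553829
102.64470610101229
[[ 0.57184059 -0.31588446]
 [ 0.50377242 -0.33287774]
 [ 0.48858612 -0.26469641]
 [ 0.55634043 -0.24187606]] [ 0.53013489 -0.28883367]
```

```bash
cat > go.py <<'E'
import sys
from h import *
# usage: go.py x y z yaw_y_deg ; target TCP, tool pointing down
def to(x,y,z,yaw):
    s=env.get_state(); Rm=rot(s['eef_rot']).as_matrix(); p=np.array(s['tcp_pos'])
    a=np.radians(yaw); ya=np.array([np.cos(a),np.sin(a),0]); za=np.array([0,0,-1.]); xa=np.cross(ya,za)
    T=np.stack([xa,ya,za],1); sh=Rm.T@(np.array([x,y,z])-p)/.2
    rv=R.from_matrix(Rm.T@T).as_rotvec()/(2*np.pi)
    cy=np.degrees(np.arctan2(Rm[1,1],Rm[0,1]))
    print('t',round(s['t'],2),'tcp',p.round(4),'yaw',cy.round(2),'tilt',Rm[:,2].round(4),'gap',round(float(s['finger_gap']),3),'F',np.round(s['wrist_force'],1),'q',np.round(s['q'],2))
    print('shift',sh.round(4),'turn',rv.round(4),'deg',np.degrees(np.linalg.norm(rv)*2*np.pi).round(1))
to(*map(float,sys.argv[1:5]))
E
python3 go.py .5317 -.292 .16 57.2
```

```text
t 0.1 tcp [0.22   0.5038 0.2307] yaw 66.41 tilt [-6.e-04 -1.e-03 -1.e+00] gap 1.002 F [ 0.8  0.3 -0.3] q [ 1.01  0.26  0.02  1.33 -0.    1.42]
shift [-3.0208 -3.0222  0.3566] turn [-0.0002 -0.      0.0256] deg 9.2
```

Emit:
carry_out --plan '[{"x": -1,"y": -1,"z": 0,"rz": 0.0256},{"x": -1,"y": -1,"z": 0,"rz": 0.0256},{"x": -1,"y": -1,"z": 0,"rz": 0.0256},{"x": -1,"y": -1,"z": 0,"rz": 0.0256},{"x": -1,"y": -1,"z": 0,"rz": 0.0256}]'

```text
invalid input
```

```bash
python3 go.py .5317 -.292 .16 57.2
```

```text
t 0.1 tcp [0.22   0.5038 0.2307] yaw 66.41 tilt [-6.e-04 -1.e-03 -1.e+00] gap 1.002 F [ 0.8  0.3 -0.3] q [ 1.01  0.26  0.02  1.33 -0.    1.42]
shift [-3.0208 -3.0222  0.3566] turn [-0.0002 -0.      0.0256] deg 9.2
```

Perhaps every row needs all seven numbers.

Emit:
carry_out --plan '[{"x": -1,"y": -1,"z": 0,"rx": 0,"ry": 0,"rz": 0.0256,"hand": 0},{"x": -1,"y": -1,"z": 0,"rx": 0,"ry": 0,"rz": 0.0256,"hand": 0},{"x": -1,"y": -1,"z": 0,"rx": 0,"ry": 0,"rz": 0.0256,"hand": 0},{"x": -1,"y": -1,"z": 0,"rx": 0,"ry": 0,"rz": 0.0256,"hand": 0},{"x": -1,"y": -1,"z": 0,"rx": 0,"ry": 0,"rz": 0.0256,"hand": 0}]' --grip_force 40

```text
t: 0.72
tcp_pos: [0.3237, 0.2384, 0.2312]
eef_rot: [0.0, 0.283, 0.959, -0.0]
wrist_force: [-0.5, 0.9, -0.6]
finger_gap: 0.997
```

```bash
python3 go.py .5317 -.292 .16 57.2
```

```text
t 0.72 tcp [0.3237 0.2384 0.2312] yaw 57.08 tilt [ 0.e+00 -3.e-04 -1.e+00] gap 0.997 F [-0.5  0.9 -0.6] q [ 0.43  0.   -0.28  1.28 -0.    1.  ]
shift [-2.3142 -1.6607  0.3569] turn [-0.      0.     -0.0003] deg 0.1
```

Emit:
carry_out --plan '[{"x": -1,"y": -0.8,"z": 0,"rx": 0,"ry": 0,"rz": 0,"hand": 0},{"x": -1,"y": -0.8,"z": 0,"rx": 0,"ry": 0,"rz": 0,"hand": 0},{"x": -1,"y": -0.8,"z": 0,"rx": 0,"ry": 0,"rz": 0,"hand": 0},{"x": -1,"y": -0.8,"z": 0,"rx": 0,"ry": 0,"rz": 0,"hand": 0},{"x": -1,"y": -0.8,"z": 0,"rx": 0,"ry": 0,"rz": 0,"hand": 0}]'

```text
t: 1.35
tcp_pos: [0.4055, -0.0057, 0.2308]
eef_rot: [-0.0, 0.285, 0.958, -0.0]
wrist_force: [-0.2, 0.4, -0.4]
finger_gap: 0.999
```

```bash
python3 go.py .5317 -.292 .16 57.2
```

```text
t 1.35 tcp [ 0.4055 -0.0057  0.2308] yaw 56.85 tilt [-7.e-04 -4.e-04 -1.e+00] gap 0.999 F [-0.2  0.4 -0.4] q [-0.22  0.01 -0.28  1.28 -0.    0.36]
shift [-1.3111 -0.8533  0.3542] turn [-0.0001 -0.0001 -0.001 ] deg 0.4
```

Emit:
carry_out --plan '[{"x": -1,"y": -0.65,"z": 0,"rx": 0,"ry": 0,"rz": 0,"hand": 0},{"x": -1,"y": -0.65,"z": 0,"rx": 0,"ry": 0,"rz": 0,"hand": 0},{"x": -1,"y": -0.65,"z": 0,"rx": 0,"ry": 0,"rz": 0,"hand": 0},{"x": -1,"y": -0.65,"z": 0,"rx": 0,"ry": 0,"rz": 0,"hand": 0},{"x": -1,"y": -0.65,"z": 0,"rx": 0,"ry": 0,"rz": 0,"hand": 0}]'

```text
t: 1.98
tcp_pos: [0.5033, -0.2217, 0.2298]
eef_rot: [-0.001, 0.283, 0.959, 0.0]
wrist_force: [-0.2, 0.4, 0.7]
finger_gap: 1.003
```

```bash
python3 go.py .5317 -.292 .1 57.2
```

```text
t 1.98 tcp [ 0.5033 -0.2217  0.2298] yaw 57.07 tilt [-0.0016  0.001  -1.    ] gap 1.003 F [-0.2  0.4  0.7] q [-0.57  0.26  0.02  1.33 -0.    0.01]
shift [-0.3114 -0.218   0.6484] turn [-0.     -0.0003 -0.0004] deg 0.2
```

Emit:
carry_out --plan '[{"x": -0.31,"y": -0.218,"z": 0.2,"rx": 0,"ry": 0,"rz": 0,"hand": 0},{"x": -0.31,"y": -0.218,"z": 0.5,"rx": 0,"ry": 0,"rz": 0,"hand": 0},{"x": -0.31,"y": -0.218,"z": 0.68,"rx": 0,"ry": 0,"rz": 0,"hand": 0},{"x": -0.31,"y": -0.218,"z": 0.68,"rx": 0,"ry": 0,"rz": 0,"hand": 0}]'

```text
t: 2.48
tcp_pos: [0.5292, -0.2874, 0.0923]
eef_rot: [-0.003, 0.282, 0.959, 0.001]
wrist_force: [-0.4, -0.9, 0.8]
finger_gap: 0.999
```

```bash
python3 go.py .5317 -.292 .014 57.2; python3 - <<'E'
from h import *
c=snap('side','s1.png'); d=snap('top','t1.png')
a=cv2.imread('pics/s1.png')[100:200,250:370]; b=cv2.imread('pics/t1.png')[180:290,300:420]
a=cv2.resize(a,(400,333),interpolation=2); b=cv2.resize(b,(400,333),interpolation=2)
cv2.imwrite('pics/z5.png',np.hstack([a,b]))
E
```

```text
t 2.48 tcp [ 0.5292 -0.2874  0.0923] yaw 57.24 tilt [-0.0058  0.0046 -1.    ] gap 0.999 F [-0.4 -0.9  0.8] q [-0.64  0.42 -0.1   1.06  0.   -0.07]
shift [-0.026  -0.0129  0.3912] turn [ 0.0001 -0.0012  0.0001] deg 0.4
```

View pics/z5.png

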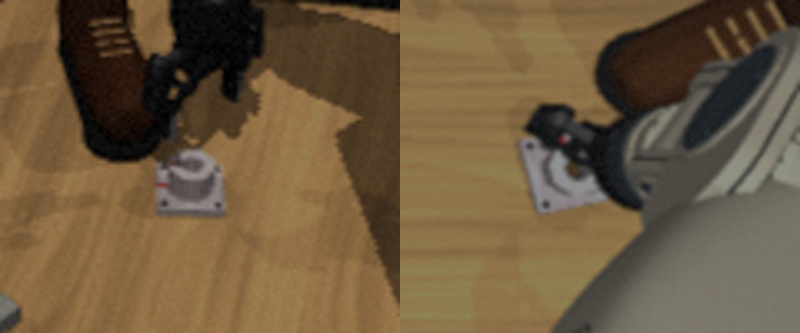

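The gripper is above the hub with the jaws across its diagonal, and the shoe is clear, so I'm going down.

Emit:
carry_out --plan '[{"x": -0.02,"y": -0.011,"z": 0.2,"rx": 0,"ry": -0.001,"rz": 0,"hand": 0},{"x": -0.02,"y": -0.011,"z": 0.36,"rx": 0,"ry": -0.001,"rz": 0,"hand": 0},{"x": -0.02,"y": -0.011,"z": 0.387,"rx": 0,"ry": -0.001,"rz": 0,"hand": 0},{"x": -0.02,"y": -0.011,"z": 0.387,"rx": 0,"ry": -0.001,"rz": 0,"hand": 0}]'

```text
t: 3.08
tcp_pos: [0.5341, -0.2943, 0.02]
eef_rot: [0.004, 0.282, 0.959, -0.001]
wrist_force: [0.0, -0.1, 0.2]
finger_gap: 1.003
```

```bash
python3 go.py .5317 -.292 .014 57.2
```

```text
t 3.08 tcp [ 0.5341 -0.2943  0.02  ] yaw 57.22 tilt [ 0.0074 -0.0049 -1.    ] gap 1.003 F [ 0.  -0.1  0.2] q [-0.64  0.49 -0.2   0.88  0.   -0.07]
shift [0.0165 0.0032 0.03  ] turn [-0.      0.0014  0.    ] deg 0.5
```

Emit:
carry_out --plan '[{"x": 0,"y": 0,"z": 0,"rx": 0,"ry": 0,"rz": 0,"hand": 0},{"x": 0,"y": 0,"z": 0,"rx": 0,"ry": 0,"rz": 0,"hand": 0}]'

```text
t: 3.32
tcp_pos: [0.5336, -0.2944, 0.0192]
eef_rot: [0.004, 0.282, 0.959, -0.001]
wrist_force: [1.0, 0.3, -0.2]
finger_gap: 0.997
```

```bash
python3 go.py .5317 -.292 .014 57.2
```

```text
t 3.33 tcp [ 0.5336 -0.2944  0.0192] yaw 57.19 tilt [ 0.0069 -0.0046 -1.    ] gap 0.997 F [ 1.   0.3 -0.2] q [-0.64  0.49 -0.2   0.88  0.   -0.07]
shift [0.0148 0.0048 0.0259] turn [-0.      0.0013 -0.    ] deg 0.5
```

Emit:
carry_out --plan '[{"x": 0.0145,"y": 0.004,"z": 0.026,"rx": 0,"ry": 0.0013,"rz": 0,"hand": 0},{"x": 0.0145,"y": 0.004,"z": 0.026,"rx": 0,"ry": 0.0013,"rz": 0,"hand": 0},{"x": 0.0145,"y": 0.004,"z": 0.026,"rx": 0,"ry": 0.0013,"rz": 0,"hand": 120},{"x": 0.0145,"y": 0.004,"z": 0.026,"rx": 0,"ry": 0.0013,"rz": 0,"hand": 255},{"x": 0.0145,"y": 0.004,"z": 0.026,"rx": 0,"ry": 0.0013,"rz": 0,"hand": 255}]' --grip_force 40

```text
t: 3.95
tcp_pos: [0.5312, -0.2919, 0.0128]
eef_rot: [-0.001, 0.282, 0.959, 0.0]
wrist_force: [-0.7, 0.6, 1.5]
finger_gap: 0.536
```

Emit:
carry_out --plan '[{"x": 0,"y": 0,"z": 0,"rx": 0,"ry": 0,"rz": 0,"hand": 255},{"x": 0,"y": 0,"z": 0,"rx": 0,"ry": 0,"rz": 0,"hand": 255},{"x": 0,"y": 0,"z": 0,"rx": 0,"ry": 0,"rz": 0,"hand": 255}]'

```text
t: 4.32
tcp_pos: [0.5312, -0.2919, 0.0128]
eef_rot: [-0.001, 0.282, 0.959, 0.0]
wrist_force: [-0.7, -0.1, 2.4]
finger_gap: 0.528
```

```bash
python3 go.py .5317 -.292 .014 57.2
```

```text
t 4.33 tcp [ 0.5312 -0.2919  0.0128] yaw 57.19 tilt [-1.3e-03  8.0e-04 -1.0e+00] gap 0.528 F [-0.7 -0.1  2.4] q [-0.64  0.49 -0.2   0.87 -0.   -0.07]
shift [-0.0023  0.001  -0.0058] turn [-0.     -0.0002 -0.    ] deg 0.1
```

Emit:
carry_out --plan '[{"x": 0,"y": 0,"z": -0.2,"rx": 0,"ry": 0,"rz": 0,"hand": 255},{"x": 0,"y": 0,"z": -0.5,"rx": 0,"ry": 0,"rz": 0,"hand": 255},{"x": 0.4,"y": 0.4,"z": -0.5,"rx": 0,"ry": 0,"rz": 0.03,"hand": 255},{"x": 0.7,"y": 0.7,"z": -0.5,"rx": 0,"ry": 0,"rz": 0.06,"hand": 255},{"x": 0.7,"y": 0.7,"z": -0.5,"rx": 0,"ry": 0,"rz": 0.087,"hand": 255}]'

```text
t: 4.95
tcp_pos: [0.4906, -0.1069, 0.1124]
eef_rot: [-0.001, 0.534, 0.846, 0.0]
wrist_force: [1.3, 0.3, -2.6]
finger_gap: 0.526
```

```bash
python3 go.py .5489 .0403 .09 25.9
```

```text
t 4.95 tcp [ 0.4906 -0.1069  0.1124] yaw 25.49 tilt [-0.0024  0.0016 -1.    ] gap 0.526 F [ 1.3  0.3 -2.6] q [-0.38  0.25 -0.31  1.02  0.    0.74]
shift [0.5385 0.5801 0.1125] turn [-0.0002 -0.0004 -0.0011] deg 0.4
```

Emit:
carry_out --plan '[{"x": 0.54,"y": 0.58,"z": 0.0,"rx": 0,"ry": 0,"rz": 0,"hand": 255},{"x": 0.54,"y": 0.58,"z": 0.05,"rx": 0,"ry": 0,"rz": 0,"hand": 255},{"x": 0.54,"y": 0.58,"z": 0.1,"rx": 0,"ry": 0,"rz": -0.001,"hand": 255},{"x": 0.54,"y": 0.58,"z": 0.1,"rx": 0,"ry": 0,"rz": -0.001,"hand": 255},{"x": 0.54,"y": 0.58,"z": 0.1,"rx": 0,"ry": 0,"rz": -0.001,"hand": 255}]'

```text
t: 5.58
tcp_pos: [0.5484, 0.0391, 0.0925]
eef_rot: [-0.001, 0.528, 0.849, -0.0]
wrist_force: [0.3, 0.1, -3.3]
finger_gap: 0.529
```

```bash
python3 go.py .5489 .0403 .09 25.9; python3 - <<'E'
from h import *
c=snap('side','s2.png'); d=snap('top','t2.png')
a=cv2.imread('pics/s2.png')[150:260,220:340]; b=cv2.imread('pics/t2.png')[170:280,170:290]
a=cv2.resize(a,(400,367),interpolation=2); b=cv2.resize(b,(400,367),interpolation=2)
cv2.imwrite('pics/z6.png',np.hstack([a,b]))
E
```

```text
t 5.58 tcp [0.5484 0.0391 0.0925] yaw 26.25 tilt [-2.9e-03  8.0e-04 -1.0e+00] gap 0.529 F [ 0.3  0.1 -3.3] q [-0.08  0.34 -0.23  1.    0.    1.03]
shift [0.0045 0.005  0.0127] turn [-0.0004 -0.0003  0.001 ] deg 0.4
```

View pics/z6.png

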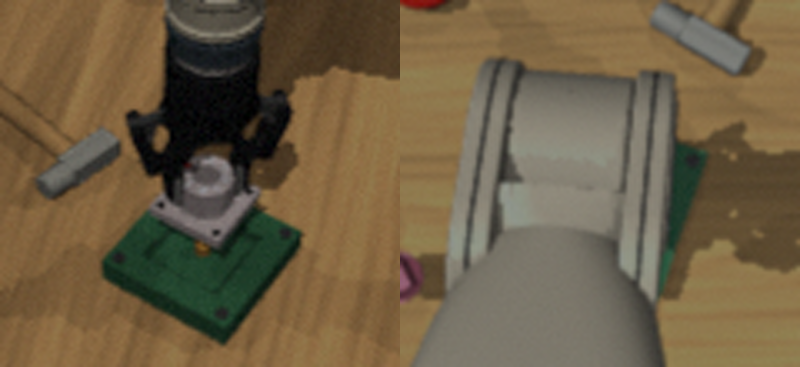

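```bash
python3 - <<'E'
from h import *
c=load('s2.png')
def crop(im,x,y,w,h,s):
    i=(np.clip(im[y:y+h,x:x+w]/255.,0,1)**0.6*255).astype(np.uint8); return cv2.resize(i,None,fx=s,fy=s,interpolation=cv2.INTER_CUBIC)
x0,y0,s=245,190,9
i=crop(cv2.imread('pics/s2.png'),x0,y0,70,65,s)
def dot(p,col):
    u,v=proj(c,p); cv2.circle(i,(int((u-x0+.5)*s),int((v-y0+.5)*s)),3,col,-1)
def sq(cx,cy,yaw,z,h,col):
    a=np.radians(yaw)
    for k in range(4):
        b=a+np.pi/4+k*np.pi/2; dot((cx+h*2**.5*np.cos(b),cy+h*2**.5*np.sin(b),z),col)
p=np.array([.5484,.0391]); sq(*p,-18.75,.0797+.01,.035,(0,0,255)); sq(*p,-18.75,.0797,.035,(255,0,255))
sq(.5489,.0403,-19.1,.026,.065,(255,255,0)); sq(.5489,.0403,-19.1,0,.065,(255,128,0)); sq(.5489,.0403,-19.1,.026,.0395,(0,255,255))
cv2.imwrite('pics/z7.png',i)
E
```

```text
(no output)
```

View pics/z7.png

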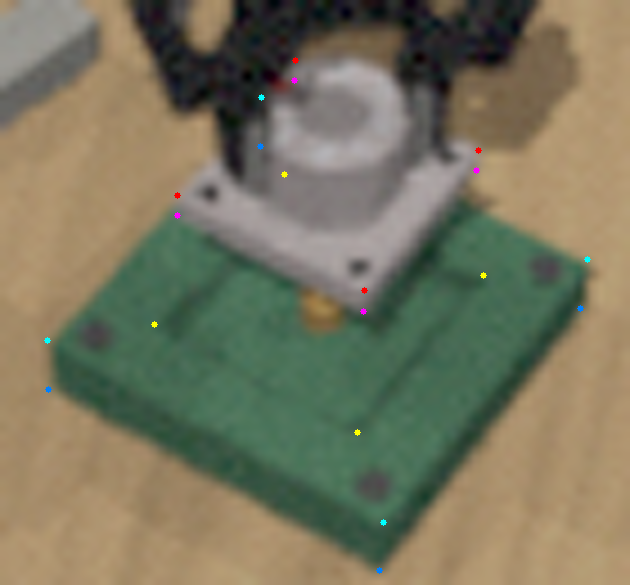

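Emit:
carry_out --plan '[{"x": 0,"y": 0,"z": 0,"rx": 0,"ry": 0,"rz": 0,"hand": 255}]'

```text
t: 5.8
tcp_pos: [0.5489, 0.0382, 0.0933]
eef_rot: [-0.001, 0.529, 0.849, 0.0]
wrist_force: [0.5, -0.5, -2.7]
finger_gap: 0.526
```

```bash
python3 go.py .5487 .0412 .042 25.9
```

```text
t 5.8 tcp [0.5489 0.0382 0.0933] yaw 26.14 tilt [-1.2e-03  9.0e-04 -1.0e+00] gap 0.526 F [ 0.5 -0.5 -2.7] q [-0.08  0.34 -0.23  1.    0.    1.03]
shift [0.0133 0.006  0.2564] turn [-0.0001 -0.0002  0.0007] deg 0.3
```

Emit:
carry_out --plan '[{"x": 0.0125,"y": 0.006,"z": 0.1,"rx": 0,"ry": 0,"rz": 0.0007,"hand": 255},{"x": 0.0125,"y": 0.006,"z": 0.2,"rx": 0,"ry": 0,"rz": 0.0007,"hand": 255},{"x": 0.0125,"y": 0.006,"z": 0.256,"rx": 0,"ry": 0,"rz": 0.0007,"hand": 255},{"x": 0.0125,"y": 0.006,"z": 0.256,"rx": 0,"ry": 0,"rz": 0.0007,"hand": 255},{"x": 0.0125,"y": 0.006,"z": 0.256,"rx": 0,"ry": 0,"rz": 0.0007,"hand": 255}]'

```text
t: 6.42
tcp_pos: [0.5493, 0.0418, 0.0425]
eef_rot: [-0.0, 0.53, 0.848, 0.0]
wrist_force: [-1.1, 0.3, -2.8]
finger_gap: 0.531
```

```bash
python3 go.py .5487 .0412 .032 25.9
```

```text
t 6.42 tcp [0.5493 0.0418 0.0425] yaw 25.96 tilt [-5.e-04  1.e-03 -1.e+00] gap 0.531 F [-1.1  0.3 -2.8] q [-0.08  0.38 -0.31  0.88  0.    1.04]
shift [-0.0014 -0.0037  0.0524] turn [-0.     -0.0002  0.0002] deg 0.1
```

Emit:
carry_out --plan '[{"x": 0,"y": -0.003,"z": 0.015,"rx": 0,"ry": 0,"rz": 0,"hand": 255},{"x": 0,"y": -0.003,"z": 0.03,"rx": 0,"ry": 0,"rz": 0,"hand": 255},{"x": 0,"y": -0.003,"z": 0.045,"rx": 0,"ry": 0,"rz": 0,"hand": 255},{"x": 0,"y": -0.003,"z": 0.053,"rx": 0,"ry": 0,"rz": 0,"hand": 255},{"x": 0,"y": -0.003,"z": 0.053,"rx": 0,"ry": 0,"rz": 0,"hand": 255}]'

```text
t: 7.05
tcp_pos: [0.5482, 0.0418, 0.0311]
eef_rot: [-0.001, 0.53, 0.848, -0.0]
wrist_force: [0.0, -0.1, -2.8]
finger_gap: 0.529
```

```bash
python3 go.py .5487 .0412 .0308 25.9; python3 - <<'E'
from h import *
c=snap('side','s3.png')
i=cv2.imread('pics/s3.png')[185:260,240:320]
cv2.imwrite('pics/z8.png',cv2.resize(i,None,fx=7,fy=7,interpolation=2))
E
```

```text
t 7.05 tcp [0.5482 0.0418 0.0311] yaw 25.98 tilt [-0.0017  0.001  -1.    ] gap 0.529 F [ 0.  -0.1 -2.8] q [-0.08  0.39 -0.32  0.86  0.    1.04]
shift [-0.0036  0.001   0.0015] turn [-0.0002 -0.0003  0.0002] deg 0.1
```

View pics/z8.png

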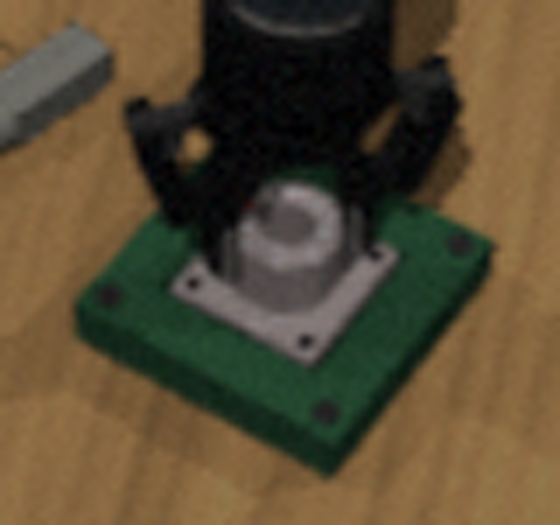

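The hub is inside the pocket, square and with no contact force yet. I'll lower it until it touches the floor.

Emit:
carry_out --plan '[{"x": 0,"y": 0,"z": 0.005,"rx": 0,"ry": 0,"rz": 0,"hand": 255},{"x": 0,"y": 0,"z": 0.01,"rx": 0,"ry": 0,"rz": 0,"hand": 255},{"x": 0,"y": 0,"z": 0.01,"rx": 0,"ry": 0,"rz": 0,"hand": 255}]'

```text
t: 7.48
tcp_pos: [0.5483, 0.0417, 0.0308]
eef_rot: [-0.0, 0.53, 0.848, 0.0]
wrist_force: [-6.0, -0.9, 15.5]
finger_gap: 0.527
```

Emit:
carry_out --plan '[{"x": 0,"y": 0,"z": -0.008,"rx": 0,"ry": 0,"rz": 0,"hand": 255},{"x": 0,"y": 0,"z": -0.008,"rx": 0,"ry": 0,"rz": 0,"hand": 60},{"x": 0,"y": 0,"z": -0.008,"rx": 0,"ry": 0,"rz": 0,"hand": 0},{"x": 0,"y": 0,"z": -0.008,"rx": 0,"ry": 0,"rz": 0,"hand": 0},{"x": 0,"y": 0,"z": -0.15,"rx": 0,"ry": 0,"rz": 0,"hand": 0}]'

```text
t: 8.1
tcp_pos: [0.547, 0.0417, 0.0577]
eef_rot: [-0.003, 0.53, 0.848, -0.001]
wrist_force: [0.2, 0.5, -0.3]
finger_gap: 1.003
```

Emit:
carry_out --plan '[{"x": 0,"y": 0,"z": -0.3,"rx": 0,"ry": 0,"rz": 0,"hand": 0},{"x": 0,"y": 0,"z": -0.45,"rx": 0,"ry": 0,"rz": 0,"hand": 0},{"x": 0,"y": 0,"z": -0.45,"rx": 0,"ry": 0,"rz": 0,"hand": 0}]'

```text
t: 8.48
tcp_pos: [0.5497, 0.0415, 0.1515]
eef_rot: [0.001, 0.53, 0.848, 0.001]
wrist_force: [0.4, 0.3, -1.2]
finger_gap: 1.003
```

```bash
python3 go.py .5315 .3058 .12 78; python3 - <<'E'
from h import *
c=snap('side','s4.png')
i=cv2.imread('pics/s4.png')[185:260,240:320]
cv2.imwrite('pics/z9.png',cv2.resize(i,None,fx=7,fy=7,interpolation=2))
E
```

```text
t 8.47 tcp [0.5497 0.0415 0.1515] yaw 25.98 tilt [ 3.1e-03  6.0e-04 -1.0e+00] gap 1.003 F [ 0.4  0.3 -1.2] q [-0.08  0.29 -0.14  1.14  0.    1.04]
shift [1.2278 0.4965 0.1583] turn [ 0.0004  0.0003 -0.1445] deg 52.0
```

View pics/z9.png

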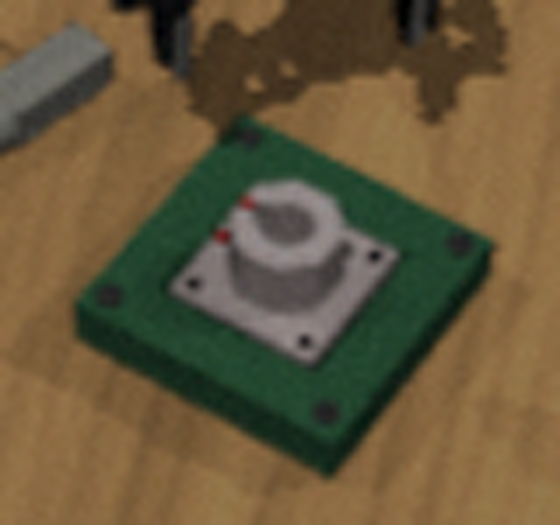

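The hub is seated square in the pocket with its keyway towards +x. On to the spindle.

Emit:
carry_out --plan '[{"x": 0.6,"y": 0.25,"z": 0,"rx": 0,"ry": 0,"rz": -0.03,"hand": 0},{"x": 0.6,"y": 0.25,"z": 0,"rx": 0,"ry": 0,"rz": -0.06,"hand": 0},{"x": 1,"y": 0.4,"z": 0,"rx": 0,"ry": 0,"rz": -0.09,"hand": 0},{"x": 1,"y": 0.5,"z": 0,"rx": 0,"ry": 0,"rz": -0.12,"hand": 0},{"x": 1,"y": 0.5,"z": 0,"rx": 0,"ry": 0,"rz": -0.1445,"hand": 0}]'

```text
t: 9.15
tcp_pos: [0.5503, 0.2678, 0.147]
eef_rot: [-0.002, 0.1, 0.995, 0.0]
wrist_force: [-0.1, -0.2, -0.5]
finger_gap: 0.997
```

Emit:
carry_out --plan '[{"x": 0,"y": 0,"z": 0,"rx": 0,"ry": 0,"rz": 0,"hand": 0}]'

```text
t: 9.28
tcp_pos: [0.55, 0.2655, 0.1475]
eef_rot: [-0.002, 0.105, 0.995, -0.0]
wrist_force: [-0.8, -0.1, 0.8]
finger_gap: 1.001
```

```bash
python3 go.py .5315 .3058 .12 78
```

```text
t 9.28 tcp [0.55   0.2655 0.1475] yaw 77.99 tilt [-4.4e-03  1.0e-04 -1.0e+00] gap 1.001 F [-0.8 -0.1  0.8] q [0.31 0.4  0.01 1.19 0.   0.52]
shift [0.1316 0.1781 0.138 ] turn [-0.0001 -0.0007 -0.    ] deg 0.3
```

Emit:
carry_out --plan '[{"x": 0.13,"y": 0.178,"z": 0,"rx": 0,"ry": -0.0007,"rz": 0,"hand": 0},{"x": 0.13,"y": 0.178,"z": 0.13,"rx": 0,"ry": -0.0007,"rz": 0,"hand": 0},{"x": 0.13,"y": 0.178,"z": 0.13,"rx": 0,"ry": -0.0007,"rz": 0,"hand": 0},{"x": 0.13,"y": 0.178,"z": 0.13,"rx": 0,"ry": -0.0007,"rz": 0,"hand": 0}]'

```text
t: 9.78
tcp_pos: [0.5329, 0.3048, 0.1238]
eef_rot: [0.001, 0.106, 0.994, 0.0]
wrist_force: [-0.5, 0.7, 0.4]
finger_gap: 1.002
```

```bash
python3 go.py .5315 .3058 .056 78; python3 - <<'E'
from h import *
c=snap('side','s5.png')
d=snap('top','t5.png')
i=cv2.imread('pics/s5.png')[255:335,220:310];j=cv2.imread('pics/t5.png')[195:275,85:175]
cv2.imwrite('pics/z10.png',np.hstack([cv2.resize(i,(400,356),interpolation=2),cv2.resize(j,(400,356),interpolation=2)]))
E
```

```text
t 9.78 tcp [0.5329 0.3048 0.1238] yaw 77.84 tilt [ 2.5e-03 -1.0e-04 -1.0e+00] gap 1.002 F [-0.5  0.7  0.4] q [ 0.38  0.41 -0.03  1.13 -0.    0.6 ]
shift [0.0086 0.0032 0.3388] turn [ 0.0001  0.0004 -0.0004] deg 0.2
```

View pics/z10.png

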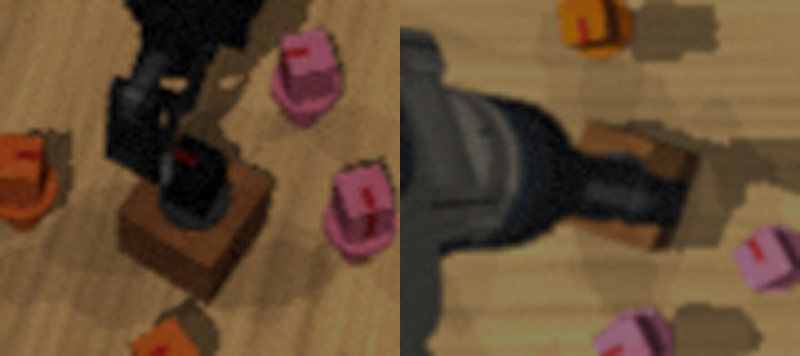

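Emit:
carry_out --plan '[{"x": 0.008,"y": 0.003,"z": 0.15,"rx": 0,"ry": 0.0004,"rz": 0,"hand": 0},{"x": 0.008,"y": 0.003,"z": 0.3,"rx": 0,"ry": 0.0004,"rz": 0,"hand": 0},{"x": 0.008,"y": 0.003,"z": 0.335,"rx": 0,"ry": 0.0004,"rz": 0,"hand": 0},{"x": 0.008,"y": 0.003,"z": 0.335,"rx": 0,"ry": 0.0004,"rz": 0,"hand": 0},{"x": 0.008,"y": 0.003,"z": 0.335,"rx": 0,"ry": 0.0004,"rz": 0,"hand": 0}]'

```text
t: 10.5
tcp_pos: [0.5322, 0.3066, 0.0579]
eef_rot: [0.001, 0.105, 0.995, 0.001]
wrist_force: [0.2, -0.4, -0.3]
finger_gap: 0.999
```

```bash
python3 go.py .5315 .3058 .056 78;
```

```text
t 10.5 tcp [0.5322 0.3066 0.0579] yaw 77.98 tilt [ 0.0022  0.0014 -1.    ] gap 0.999 F [ 0.2 -0.4 -0.3] q [ 0.39  0.46 -0.13  0.98  0.    0.6 ]
shift [ 0.0025 -0.0047  0.0093] turn [ 0.0003  0.0003 -0.    ] deg 0.2
```

Emit:
carry_out --plan '[{"x": 0.003,"y": -0.004,"z": 0.009,"rx": 0,"ry": 0,"rz": 0,"hand": 0},{"x": 0.003,"y": -0.004,"z": 0.009,"rx": 0,"ry": 0,"rz": 0,"hand": 120},{"x": 0.003,"y": -0.004,"z": 0.009,"rx": 0,"ry": 0,"rz": 0,"hand": 255},{"x": 0.003,"y": -0.004,"z": 0.009,"rx": 0,"ry": 0,"rz": 0,"hand": 255},{"x": 0.003,"y": -0.004,"z": 0.009,"rx": 0,"ry": 0,"rz": 0,"hand": 255}]' --grip_force 70

```text
t: 11.12
tcp_pos: [0.5308, 0.3058, 0.055]
eef_rot: [0.0, 0.105, 0.995, 0.0]
wrist_force: [-1.3, -0.4, 3.2]
finger_gap: 0.316
```

Emit:
carry_out --plan '[{"x": 0,"y": 0,"z": 0,"rx": 0,"ry": 0,"rz": 0,"hand": 255},{"x": 0,"y": 0,"z": 0,"rx": 0,"ry": 0,"rz": 0,"hand": 255}]'

```text
t: 11.38
tcp_pos: [0.5308, 0.3059, 0.055]
eef_rot: [0.0, 0.105, 0.995, 0.001]
wrist_force: [0.2, 0.9, 5.2]
finger_gap: 0.316
```

```bash
python3 go.py .5315 .3058 .145 78;
```

```text
t 11.38 tcp [0.5308 0.3059 0.055 ] yaw 78.0 tilt [ 9.e-04  1.e-03 -1.e+00] gap 0.316 F [0.2 0.9 5.2] q [ 0.39  0.46 -0.14  0.97  0.    0.59]
shift [-0.0037  0.0009 -0.4501] turn [0.0002 0.0001 0.    ] deg 0.1
```

Emit:
carry_out --plan '[{"x": 0,"y": 0,"z": -0.1,"rx": 0,"ry": 0,"rz": 0,"hand": 255},{"x": 0,"y": 0,"z": -0.3,"rx": 0,"ry": 0,"rz": 0,"hand": 255},{"x": 0,"y": 0,"z": -0.5,"rx": 0,"ry": 0,"rz": 0,"hand": 255},{"x": 0,"y": 0,"z": -0.5,"rx": 0,"ry": 0,"rz": 0,"hand": 255}]'

```text
t: 11.88
tcp_pos: [0.5317, 0.3061, 0.1573]
eef_rot: [0.002, 0.105, 0.995, 0.001]
wrist_force: [0.4, -0.2, -1.6]
finger_gap: 0.317
```

```bash
python3 go.py .5485 .0413 .145 71; python3 - <<'E'
from h import *
c=snap('side','s6.png')
d=snap('top','t6.png')
i=cv2.imread('pics/s6.png')[235:335,200:310];j=cv2.imread('pics/t6.png')[195:275,85:175]
cv2.imwrite('pics/z11.png',np.hstack([cv2.resize(i,(400,356),interpolation=2),cv2.resize(j,(400,356),interpolation=2)]))
E
```

```text
t 11.88 tcp [0.5317 0.3061 0.1573] yaw 78.0 tilt [ 0.0045  0.0022 -1.    ] gap 0.317 F [ 0.4 -0.2 -1.6] q [0.39 0.39 0.03 1.2  0.   0.59]
shift [-0.3572 -1.2777  0.0589] turn [0.0005 0.0006 0.0194] deg 7.0
```

View pics/z11.png

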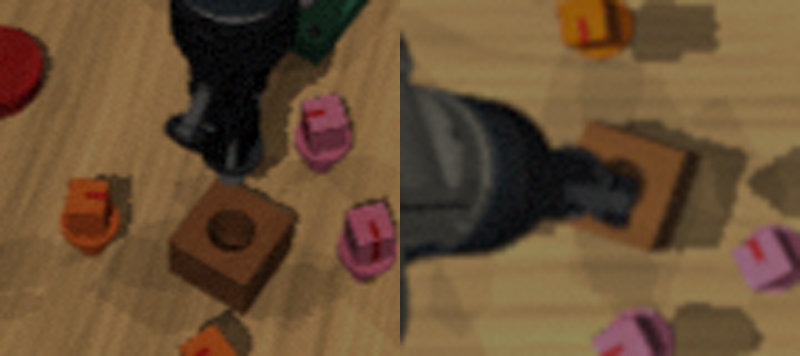

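```bash
python3 - <<'E'
from m import *
def crop(fn,x,y,w,h,s):
    i=cv2.imread(fn)[y:y+h,x:x+w]; return cv2.resize(i,None,fx=s,fy=s,interpolation=cv2.INTER_CUBIC)
cv2.imwrite('pics/z12.png',np.hstack([crop('pics/t6.png',210,207,44,44,9),crop('pics/s4.png',260,205,44,44,9)]))
for fn,(cx,cy) in(('t6.png',(232,229)),('s4.png',(281,223))):
    c=load(fn); hsv=cv2.cvtColor(c['image'],cv2.COLOR_RGB2HSV); H,S,V=[hsv[...,i].astype(int) for i in range(3)]
    yy,xx=np.mgrid[:384,:512]; b=(abs(xx-cx)<22)&(abs(yy-cy)<22)
    w=(S<65)&(V>70)&b; print(fn,rect_on(c,quad(w),.028),rect_on(c,quad(w),.025))
    im=c['image'].astype(float); wt=np.clip(im[...,0]-1.5*im[...,1],0,None)*b*(im[...,0]>60)
    n,l,s,ce=cv2.connectedComponentsWithStats((wt>8).astype(np.uint8))
    for i in range(1,n):
        k=l==i; q=[(xx[k]*wt[k]).sum()/wt[k].sum(),(yy[k]*wt[k]).sum()/wt[k].sum()]; print(s[i,4],np.round(q,2),onz(c,*q,.028)[:2].round(4),onz(c,*q,.058)[:2].round(4))
E
```

```text
t6.png ((550.2650756835938, 42.26587677001953), (72.28616333007812, 72.41458892822266), 71.26978302001953) ((550.37158203125, 42.40614318847656), (72.48100280761719, 72.60941314697266), 71.26958465576172)
8 [235.02 220.44] [0.5742 0.0337] [0.5725 0.0325]
s4.png ((546.6776733398438, 38.447471618652344), (84.18958282470703, 74.35086822509766), 70.56549835205078) ((547.12548828125, 36.0626106262207), (84.4395980834961, 74.57173919677734), 70.56549835205078)
2 [275.   213.65] [0.5716 0.011 ] [0.5664 0.0357]
3 [271.33 218.15] [0.578  0.0311] [0.5726 0.0551]
```

View pics/z12.png

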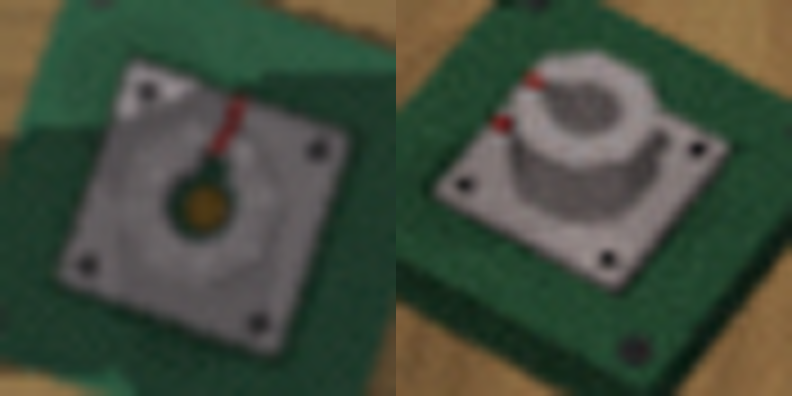

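```bash
python3 - <<'E'
from h import *
c=load('t6.png'); d=load('s4.png')
print(onz(c,232.06,229.28,.058),onz(d,280.7,216.5,.058))
# flange holes
L=[onz(c,210+u/9-.5,207+v/9-.5,.028)[:2] for u,v in[(147,92),(318,149),(260,323),(88,265)]]; print(np.mean(L,0),[np.degrees(np.arctan2(*(L[i]-L[j])[::-1])) for i,j in((0,3),(1,2),(0,1),(3,2))])
L=[onz(d,260+(u-396)/9-.5,205+v/9-.5,.028)[:2] for u,v in[(465,184),(697,149),]]; print(np.mean(L,0))
E
python3 go.py .5487 .0413 .13 71.1
```

```text
[0.54865544 0.04048381 0.058     ] [0.54763335 0.04191436 0.058     ]
[0.54910406 0.04179803] [np.float64(-18.670658794355127), np.float64(-18.61186652391991), np.float64(71.27995516425072), np.float64(71.14518273058778)]
[0.54823586 0.04236786]
t 11.97 tcp [0.5302 0.3055 0.1539] yaw 78.0 tilt [-6.e-04  2.e-04 -1.e+00] gap 0.319 F [-0.5  0.1 -1.8] q [0.39 0.39 0.02 1.2  0.   0.59]
shift [-0.3651 -1.2728  0.1192] turn [ 0.     -0.0001  0.0192] deg 6.9
```

Emit:
carry_out --plan '[{"x": -0.3,"y": -1,"z": 0,"rx": 0,"ry": 0,"rz": 0.0192,"hand": 255},{"x": -0.3,"y": -1,"z": 0,"rx": 0,"ry": 0,"rz": 0.0192,"hand": 255},{"x": -0.3,"y": -1,"z": 0,"rx": 0,"ry": 0,"rz": 0.0192,"hand": 255},{"x": -0.3,"y": -1,"z": 0,"rx": 0,"ry": 0,"rz": 0.0192,"hand": 255},{"x": -0.3,"y": -1,"z": 0,"rx": 0,"ry": 0,"rz": 0.0192,"hand": 255}]'

```text
t: 12.6
tcp_pos: [0.547, 0.0959, 0.1529]
eef_rot: [-0.001, 0.166, 0.986, -0.0]
wrist_force: [-0.1, 0.7, -1.8]
finger_gap: 0.319
```

```bash
python3 go.py .548 .0413 .115 71.2
```

```text
t 12.6 tcp [0.547  0.0959 0.1529] yaw 70.91 tilt [-2.7e-03  4.0e-04 -1.0e+00] gap 0.319 F [-0.1  0.7 -1.8] q [ 0.02  0.3  -0.12  1.15  0.    0.36]
shift [-0.0943 -0.2562  0.1891] turn [-0.0001 -0.0004 -0.0008] deg 0.3
```

Emit:
carry_out --plan '[{"x": -0.09,"y": -0.256,"z": 0,"rx": 0,"ry": 0,"rz": -0.0008,"hand": 255},{"x": -0.09,"y": -0.256,"z": 0.1,"rx": 0,"ry": 0,"rz": -0.0008,"hand": 255},{"x": -0.09,"y": -0.256,"z": 0.19,"rx": 0,"ry": 0,"rz": -0.0008,"hand": 255},{"x": -0.09,"y": -0.256,"z": 0.19,"rx": 0,"ry": 0,"rz": -0.0008,"hand": 255},{"x": -0.09,"y": -0.256,"z": 0.19,"rx": 0,"ry": 0,"rz": -0.0008,"hand": 255}]'

```text
t: 13.22
tcp_pos: [0.5482, 0.044, 0.1166]
eef_rot: [-0.0, 0.161, 0.987, 0.0]
wrist_force: [0.9, 0.1, -1.0]
finger_gap: 0.316
```

```bash
python3 go.py .548 .0413 .1 71.2;python3 - <<'E'
from h import *
c=snap('side','s7.png')
i=cv2.imread('pics/s7.png')[170:260,235:325]
cv2.imwrite('pics/z13.png',cv2.resize(i,(600,600),interpolation=2))
E
```

```text
t 13.22 tcp [0.5482 0.044  0.1166] yaw 71.43 tilt [-1.e-04  7.e-04 -1.e+00] gap 0.316 F [ 0.9  0.1 -1. ] q [-0.07  0.32 -0.2   1.06  0.    0.25]
shift [-0.0037 -0.0133  0.0828] turn [ 0.0001 -0.0001  0.0006] deg 0.2
```

View pics/z13.png

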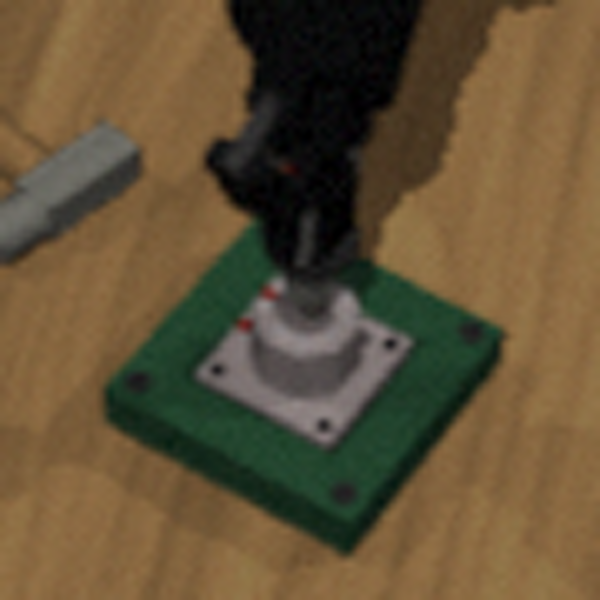

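Emit:
carry_out --plan '[{"x": 0,"y": 0,"z": 0,"rx": 0,"ry": 0,"rz": 0,"hand": 255},{"x": 0,"y": 0,"z": 0,"rx": 0,"ry": 0,"rz": 0,"hand": 255}]'

```text
t: 13.52
tcp_pos: [0.5483, 0.0435, 0.1169]
eef_rot: [0.0, 0.162, 0.987, 0.0]
wrist_force: [-0.2, -0.4, -1.6]
finger_gap: 0.317
```

```bash
python3 go.py .548 .0413 .1 71.2
```

```text
t 13.53 tcp [0.5483 0.0435 0.1169] yaw 71.39 tilt [ 1.e-03  6.e-04 -1.e+00] gap 0.317 F [-0.2 -0.4 -1.6] q [-0.07  0.32 -0.2   1.06  0.    0.25]
shift [-0.0019 -0.0108  0.0846] turn [0.0001 0.0001 0.0005] deg 0.2
```

Tip contact with the plunger (z about 0.032) is expected at TCP 0.077, the key reaching the hub top at TCP 0.089, and fully home at TCP 0.067.

Emit:
carry_out --plan '[{"x": -0.002,"y": -0.011,"z": 0,"rx": 0,"ry": 0,"rz": 0.0005,"hand": 255},{"x": -0.002,"y": -0.011,"z": 0.03,"rx": 0,"ry": 0,"rz": 0.0005,"hand": 255},{"x": -0.002,"y": -0.011,"z": 0.06,"rx": 0,"ry": 0,"rz": 0.0005,"hand": 255},{"x": -0.002,"y": -0.011,"z": 0.09,"rx": 0,"ry": 0,"rz": 0.0005,"hand": 255},{"x": -0.002,"y": -0.011,"z": 0.09,"rx": 0,"ry": 0,"rz": 0.0005,"hand": 255}]'

```text
t: 14.15
tcp_pos: [0.5475, 0.0412, 0.0978]
eef_rot: [-0.0, 0.163, 0.987, 0.0]
wrist_force: [0.7, 0.1, -2.0]
finger_gap: 0.315
```

```bash
python3 go.py .548 .0413 .092 71.2;python3 - <<'E'
from h import *
c=snap('side','s8.png')
i=cv2.imread('pics/s8.png')[190:235,255:305]
cv2.imwrite('pics/z14.png',cv2.resize(i,(600,540),interpolation=2))
E
```

```text
t 14.15 tcp [0.5475 0.0412 0.0978] yaw 71.2 tilt [-8.e-04  9.e-04 -1.e+00] gap 0.315 F [ 0.7  0.1 -2. ] q [-0.08  0.33 -0.23  1.01  0.    0.25]
shift [-0.0021  0.0011  0.029 ] turn [ 0.0001 -0.0002 -0.    ] deg 0.1
```

View pics/z14.png

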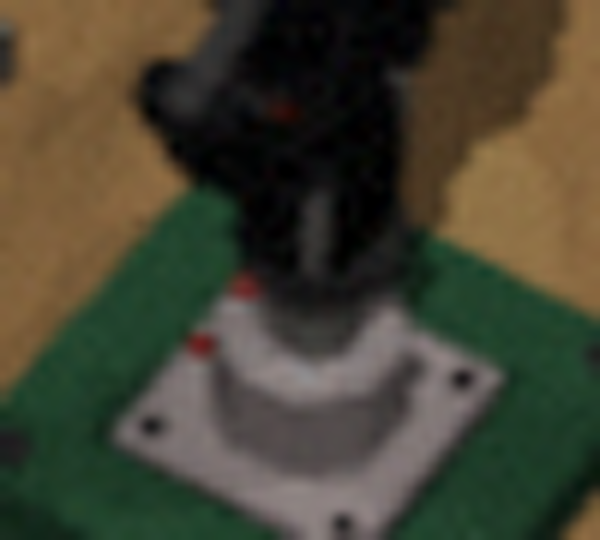

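Emit:
carry_out --plan '[{"x": 0,"y": 0,"z": 0.02,"rx": 0,"ry": 0,"rz": 0,"hand": 255},{"x": 0,"y": 0,"z": 0.035,"rx": 0,"ry": 0,"rz": 0,"hand": 255},{"x": 0,"y": 0,"z": 0.05,"rx": 0,"ry": 0,"rz": 0,"hand": 255},{"x": 0,"y": 0,"z": 0.06,"rx": 0,"ry": 0,"rz": 0,"hand": 255}]'

```text
t: 14.7
tcp_pos: [0.5479, 0.0412, 0.0863]
eef_rot: [0.0, 0.163, 0.987, 0.0]
wrist_force: [0.6, 2.0, -0.9]
finger_gap: 0.316
```

```bash
python3 go.py .548 .0413 .08 71.2
```

```text
t 14.7 tcp [0.5479 0.0412 0.0863] yaw 71.2 tilt [ 3.e-04  9.e-04 -1.e+00] gap 0.316 F [ 0.6  2.  -0.9] q [-0.08  0.34 -0.25  0.98  0.    0.25]
shift [-0.0006  0.0005  0.0317] turn [ 0.0001  0.     -0.    ] deg 0.1
```

Emit:
carry_out --plan '[{"x": 0,"y": 0,"z": 0.012,"rx": 0,"ry": 0,"rz": 0,"hand": 255},{"x": 0,"y": 0,"z": 0.024,"rx": 0,"ry": 0,"rz": 0,"hand": 255},{"x": 0,"y": 0,"z": 0.036,"rx": 0,"ry": 0,"rz": 0,"hand": 255},{"x": 0,"y": 0,"z": 0.036,"rx": 0,"ry": 0,"rz": 0,"hand": 255}]'

```text
t: 15.2
tcp_pos: [0.5477, 0.0411, 0.079]
eef_rot: [-0.0, 0.163, 0.987, 0.0]
wrist_force: [0.4, 0.4, -1.8]
finger_gap: 0.315
```

```bash
python3 go.py .548 .0413 .067 71.2
```

```text
t 15.2 tcp [0.5477 0.0411 0.079 ] yaw 71.19 tilt [-2.e-04  5.e-04 -1.e+00] gap 0.315 F [ 0.4  0.4 -1.8] q [-0.08  0.35 -0.26  0.97  0.    0.25]
shift [-0.0012  0.0015  0.0601] turn [ 0.0001 -0.0001 -0.    ] deg 0.0
```

The key is 10 mm into the keyway with almost no force. I'll keep pushing against the spring.

Emit:
carry_out --plan '[{"x": 0,"y": 0,"z": 0.015,"rx": 0,"ry": 0,"rz": 0,"hand": 255},{"x": 0,"y": 0,"z": 0.03,"rx": 0,"ry": 0,"rz": 0,"hand": 255},{"x": 0,"y": 0,"z": 0.045,"rx": 0,"ry": 0,"rz": 0,"hand": 255},{"x": 0,"y": 0,"z": 0.055,"rx": 0,"ry": 0,"rz": 0,"hand": 255},{"x": 0,"y": 0,"z": 0.055,"rx": 0,"ry": 0,"rz": 0,"hand": 255}]'

```text
t: 15.82
tcp_pos: [0.5479, 0.041, 0.0684]
eef_rot: [0.0, 0.163, 0.987, 0.0]
wrist_force: [-1.6, 0.4, 5.0]
finger_gap: 0.32
```

```bash
python3 go.py .548 .0413 .067 71.2
```

```text
t 15.82 tcp [0.5479 0.041  0.0684] yaw 71.19 tilt [ 6.e-04  4.e-04 -1.e+00] gap 0.32 F [-1.6  0.4  5. ] q [-0.08  0.36 -0.27  0.94  0.    0.25]
shift [0.0001 0.0014 0.0069] turn [ 0.0001  0.0001 -0.    ] deg 0.0
```

Emit:
carry_out --plan '[{"x": 0,"y": 0,"z": 0.005,"rx": 0,"ry": 0,"rz": 0,"hand": 255},{"x": 0,"y": 0,"z": 0.01,"rx": 0,"ry": 0,"rz": 0,"hand": 255},{"x": 0,"y": 0,"z": 0.012,"rx": 0,"ry": 0,"rz": 0,"hand": 255},{"x": 0,"y": 0,"z": 0.012,"rx": 0,"ry": 0,"rz": 0,"hand": 255}]'

```text
t: 16.32
tcp_pos: [0.548, 0.041, 0.0669]
eef_rot: [0.001, 0.163, 0.987, 0.0]
wrist_force: [-3.1, -0.1, 13.7]
finger_gap: 0.322
```

```bash
python3 go.py .548 .0413 .067 71.2;python3 - <<'E'
from h import *
c=snap('side','s9.png')
i=cv2.imread('pics/s9.png')[190:235,255:305]
i=(np.clip(i/255.,0,1)**.6*255).astype(np.uint8)
cv2.imwrite('pics/z15.png',cv2.resize(i,(600,540),interpolation=2))
E
```

```text
t 16.32 tcp [0.548  0.041  0.0669] yaw 71.19 tilt [ 1.4e-03  3.0e-04 -1.0e+00] gap 0.322 F [-3.1 -0.1 13.7] q [-0.08  0.36 -0.28  0.94  0.    0.25]
shift [ 0.0003  0.0014 -0.0004] turn [ 0.0001  0.0002 -0.    ] deg 0.1
```

View pics/z15.png

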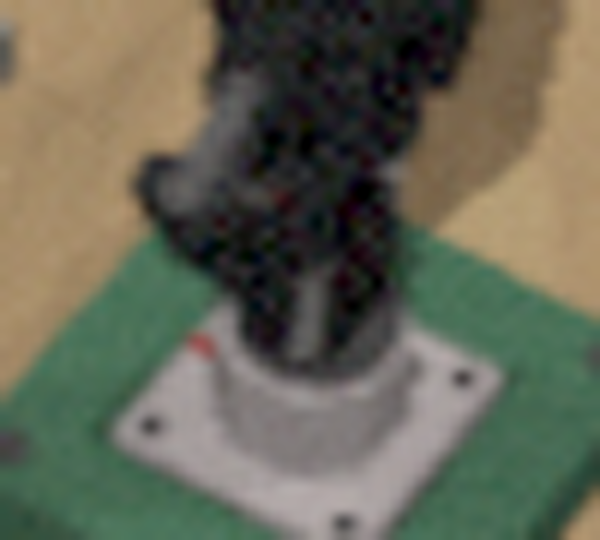

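Emit:
carry_out --plan '[{"x": 0,"y": 0,"z": 0.004,"rx": 0,"ry": 0,"rz": 0,"hand": 255},{"x": 0,"y": 0,"z": 0.004,"rx": 0,"ry": 0,"rz": 0,"hand": 255},{"x": 0,"y": 0,"z": 0.004,"rx": 0,"ry": 0,"rz": 0,"hand": 255}]' --grip_force 90

```text
t: 16.75
tcp_pos: [0.548, 0.041, 0.0669]
eef_rot: [0.001, 0.163, 0.987, 0.0]
wrist_force: [-5.8, 0.1, 22.1]
finger_gap: 0.315
```

Emit:
carry_out --plan '[{"x": 0,"y": 0,"z": 0,"rx": 0,"ry": 0,"rz": 0,"hand": 255},{"x": 0,"y": 0,"z": 0,"rx": 0,"ry": 0,"rz": 0,"hand": 255}]'

```text
t: 17.0
tcp_pos: [0.548, 0.041, 0.067]
eef_rot: [0.001, 0.163, 0.987, 0.0]
wrist_force: [-6.8, -0.1, 22.2]
finger_gap: 0.314
```

```bash
python3 - <<'E'
from h import *
c=snap('side','s10.png');snap('top','t10.png')
i=cv2.imread('pics/s10.png')[150:290,190:350]
i=(np.clip(i/255.,0,1)**.6*255).astype(np.uint8)
cv2.imwrite('pics/z16.png',cv2.resize(i,(680,595),interpolation=2))
E
```

```text
(no output)
```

View pics/z16.png

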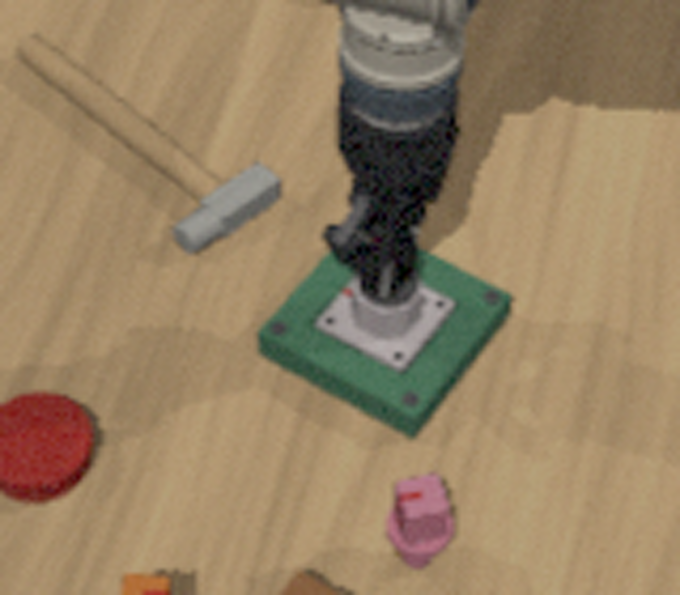

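View pics/t10.png

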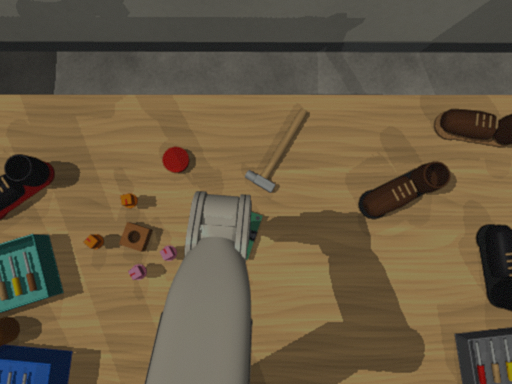

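The contact is rigid: z stays at 0.067, exactly the height computed for home, while the force rose from 14 to 22 N. The shoe, tin and hammer are where they were, so I'm handing in.

```bash
python3 -c "
from bench import env
print(env.close_job()); s=env.get_state(); print(s['t'],s['tcp_pos'],s['wrist_force'],s['finger_gap'])"
```

```text
the job is handed in; nothing more can be done
None
the job is handed in; nothing more can be done
```

I seated the hub boss up in the jig pocket and let go of it. I then took the spindle from its stand, lined its key up with the keyway (about a 7° turn) and pushed it home. I handed in at about 17 s of the 54 s, still gripping and pushing down.

- **Spindle depth:** the tool stopped at 0.067 m, the height computed for the collar lying on the hub. Commanding about 1 mm more left it there while the measured vertical force rose from 14 to 22 N. The spring accounts for 8 N of that, so the stop is rigid.
- **Key:** it entered the keyway with almost no resistance, so no searching turn was needed.
- **Hub:** when pressed, it stopped at the height expected for the pocket floor, and the side picture showed it square in the pocket.
- **Shoe, tin and hammer:** the last top picture shows them where they were.
- **Small disagreements:** the two cameras differed by about 1–2 mm on the jig and hub positions, within the stated calibration. A side force of about 7 N remained at the end. The first move call was refused because its rows left out some of the seven numbers; nothing moved.

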